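# Make up two water-sampling kits

## Task

Make up the two water-sampling kits from the stock on the bench: the clear bottle with the blue cap and the tablet carton go into the blue case; the amber bottle, the steel beaker and the white dropper bottle go into the orange case. Set each one down, without dropping it, upright on the floor of the foam pocket that is cut for it. Leave the red-capped bottle, the conical flask and the tube rack standing where they are.

Things in the scene. Friction and masses are not known exactly. Their poses are not given: they have to be found in the camera images.
- case_blue: Open blue kit case, 200 mm long, fixed, yaw within 0.3 rad. Origin: centre of underside; x across, away from the robot; y along, to the robot's left. 105 mm wide, rim 38 mm high, handle at +x; grey foam, pockets on x = 0 with white floors 8 mm above the underside: round, 68 mm diameter, at y = +48 mm for the blue-capped bottle; rectangular, 64 (x) by 82 mm (y), at y = -45 mm for the carton.
- case_orange: Open orange kit case, 254 mm long, fixed, yaw within 0.3 rad. Origin: centre of underside; x across, away from the robot; y along, to the robot's left. 105 mm wide, rim 38 mm high, handle at +x; grey foam, pockets on x = 0 with white floors 8 mm above the underside: round, 82 mm diameter at y = +75 mm for the beaker, 54 mm at y = -3 mm for the dropper, 68 mm at y = -78 mm for the amber bottle.
- bottle_blue: Clear glass bottle with a BLUE cap: wide-mouth sample bottle, 98 mm high: straight body 50 mm in diameter up to 70 mm height, paper label, cap 44 mm in diameter from 80 to 98 mm, about 0.14 kg. Loose, upright on the bench in the stock row. Origin: centre of its underside, z up.
- carton: White tablet carton, green band around it and green stripe on top (stripe along its x), 45 mm (x) by 62 mm (y) by 80 mm high, about 0.09 kg, rigid; starts within 0.5 rad of yaw 0; its 62 mm side goes along the case's y. Loose, upright on the bench in the stock row. Origin: centre of its underside, z up.
- beaker: Plain stainless steel beaker, open at the top, no handle, 64 mm outside diameter (66 mm at the rolled rim), 80 mm high, wall 3 mm, about 0.15 kg. Loose, upright on the bench in the stock row. Origin: centre of its underside, z up.
- dropper: White plastic dropper bottle with a red conical tip and a yellow band: body 36 mm in diameter, straight up to 60 mm height; the tip reaches 88 mm; about 0.06 kg. Loose, upright on the bench in the stock row. Origin: centre of its underside, z up.
- bottle_amber: Amber (brown) glass bottle with a WHITE cap: wide-mouth sample bottle, 98 mm high: straight body 50 mm in diameter up to 70 mm height, paper label, cap 44 mm in diameter from 80 to 98 mm, about 0.14 kg. Loose, upright on the bench in the stock row. Origin: centre of its underside, z up.
- bottle_red: Spare, stays: clear glass bottle with a RED cap: wide-mouth sample bottle, 98 mm high: straight body 50 mm in diameter up to 70 mm height, paper label, cap 44 mm in diameter from 80 to 98 mm, about 0.14 kg. Loose, upright on the bench in the stock row. Origin: centre of its underside, z up.
- flask: Bystander: green-tinted conical flask with a black stopper, 82 mm wide at its foot, 140 mm high, standing to the robot's left. Origin: centre of its underside.
- rack: Bystander: white test-tube rack, 70 mm (x) by 200 mm (y), 61 mm high, with stoppered tubes up to 102 mm high, standing beyond the cases. Origin: centre of its underside.
There are look-alikes about, which are no part of the job. Leave any black or green look-alike of the dropper alone. Leave any black look-alike of the carton alone.

How it is judged (in metres and radians):
At the end, for the whole second after the job is handed in: Each of the five things stands in its own pocket: within 12 mm of the pocket's centre in the case's x and y, underside 3 to 14 mm above the case's underside, upright within 0.12 rad, released, at rest. Red-capped bottle, flask and rack upright within 25 mm of where they were (x of bottle_blue in the frame of case_blue between -0.012 and 0.012 m and y of bottle_blue in the frame of case_blue between 0.036 and 0.06 m and z of bottle_blue in the frame of case_blue between 0.003 and 0.014 m and angle between each of bottle_blue, carton, beaker, dropper, bottle_amber's own z axis and vertical below 0.12 rad and linear speed of each of bottle_blue, carton, beaker, dropper, bottle_amber below 0.02 m/s and angular speed of each of bottle_blue, carton, beaker, dropper, bottle_amber below 0.2 rad/s and x of carton in the frame of case_blue between -0.012 and 0.012 m and y of carton in the frame of case_blue between -0.057 and -0.033 m and z of carton in the frame of case_blue between 0.003 and 0.014 m and x of beaker in the frame of case_orange between -0.012 and 0.012 m and y of beaker in the frame of case_orange between 0.063 and 0.087 m and z of beaker in the frame of case_orange between 0.003 and 0.014 m and x of dropper in the frame of case_orange between -0.012 and 0.012 m and y of dropper in the frame of case_orange between -0.015 and 0.009 m and z of dropper in the frame of case_orange between 0.003 and 0.014 m and x of bottle_amber in the frame of case_orange between -0.012 and 0.012 m and y of bottle_amber in the frame of case_orange between -0.09 and -0.066 m and z of bottle_amber in the frame of case_orange between 0.003 and 0.014 m and distance of each of bottle_red, flask, rack from where it was at the start of the episode below 0.025 m and angle between each of bottle_red, flask, rack's own z axis and vertical below 0.15 rad); the robot touches nothing.
It fails at once if one of the five kit things is dropped or knocked flying (faster than 0.7 m/s out of the fingers) ((linear speed of bottle_blue above 0.7 m/s and contact force between the fingers and bottle_blue below 0.01 N) or (linear speed of carton above 0.7 m/s and contact force between the fingers and carton below 0.01 N) or (linear speed of beaker above 0.7 m/s and contact force between the fingers and beaker below 0.01 N) or (linear speed of dropper above 0.7 m/s and contact force between the fingers and dropper below 0.01 N) or (linear speed of bottle_amber above 0.7 m/s and contact force between the fingers and bottle_amber below 0.01 N)).
It fails at once if the red-capped bottle is pushed more than 25 mm from its place or knocked over (distance of bottle_red from where it was at the start of the episode above 0.025 m or angle between bottle_red's own z axis and vertical above 0.5 rad).
It fails at once if the conical flask is pushed more than 25 mm from its place or knocked over (distance of flask from where it was at the start of the episode above 0.025 m or angle between flask's own z axis and vertical above 0.5 rad).
It fails at once if the tube rack is pushed more than 25 mm from its place or knocked over (distance of rack from where it was at the start of the episode above 0.025 m or angle between rack's own z axis and vertical above 0.5 rad).
It also fails if it takes over 125 s, if anything falls off the work surface, if the arm or the gripper's body presses on something with over 40 N, if the wrist force passes 120 N, or if a joint passes its speed limit or range.

## Robot

A 6-joint arm with a two-finger parallel gripper is mounted at the origin on the work surface. World frame = base frame: x ahead of the robot, y to its left, z up, the work surface at z = 0. Lengths are in mm, angles in rad, forces in N, time in s.
With the tool pointing down it reaches from about 350 to 975 mm from the base axis. Payload 7.1 kg.
Tool frame: the origin (TCP) lies midway between the tips of the shut fingers; the grasp point (between the pads) lies 19 mm behind it (ctrl.grasp_offset is the distance from the TCP to the grasp point, in mm); z points along the fingers, y is the line along which they close (so a half turn about z gives the same grasp; the last joint's range is limited). The gripper opens to 88 mm and grips with 3 to 60 N. Pads are 20 mm wide; open, the fingers measure 115 mm over their backs; the gripper's body (75 mm by 178 mm) begins 61 mm behind the grasp point.
Start: joints at [1.286, 0.423, 1.63, -0, 1.089, -0.019], TCP at [164.144, 603.043, 222.675] pointing down, gripper open.
Joint ranges: [-3, 3], [-0.9, 2.11], [0.09, 2.58], [-1.31, 4.45], [0.11, 2.69], [-2.54, 2.54]. Speed limits (rad/s): [2.39, 2.39, 3.01, 3.14, 3.14, 3.14].

## Interface

Orientations are given as a rotation vector (axis times angle).
In Python, from workcell import sensors, viewer, ctrl gives the robot as it stands. The module is installed in compiled form; this text tells all that it offers.
- The arm moves only by the shell command python3 -m handwheel 'ROWS'. ROWS is JSON, a list of rows, each a list of 7 numbers: the shift along the tool's x, y, z in mm, then the turn, a rotation vector about the tool's x, y, z in rad, then the closure, from 0 (fully open) to 1 (shut). In form: [[x, y, z, rx, ry, rz, jaw], ...]. A call has 1 to 10 rows; each row shifts and turns the commanded pose from where the row before left it, along the tool's axes as they then stand; what a row does not reach is not made up. A row lasts 1/8 s, in which the tool goes at most 62.5 mm and 10.7 degrees, less where a joint would pass 70% of its speed; a pose out of reach is approached as far as the arm can. A call is refused whole if a number of a shift passes 62.5 or a number of a turn 0.188, either way. A call with a gripper value outside its range is refused whole. The fingers move at their own pace and stop on an object; the grip force is fixed at half the most. Time passes only in rows, so rows that do not move let the fingers close. It gives the time, the measured TCP pose, the force, the opening and the grip force at its end, in the units of the state.
- sensors.get_obs(): the state, without advancing time (a new reading comes with each control period).
- viewer.get_image(name): name is "side" or "top" or "wrist"; returns a dict with "frame" (400x640x3 uint8, blue, green, red), "fov_y" (degrees; the focal length in pixels is half the picture's height over the tangent of half this angle, whatever the lens; pixels are square), "cx", "cy" (the principal point, pixels), "R" (3x3) and "t" (3): a world point X has camera coordinates R X + t. Camera axes: x right, y down, z forward; pixel columns grow to the right and rows downward; lengths in mm; the calibration is good to about 2 mm. A picture is of the moment at which its call begins. There is no depth.
- ctrl.close_job(): hands the job in; it is judged then, once.
The state is a dict: "t": time; "qpos": joint angles; "qvel": joint speeds; "joint_torque": joint torques, N m; "ee_pos": TCP position; "orientation": TCP orientation; "ft_force": force on the tool from outside, world axes, zero at the start; "moment": the same for the moment, N m; "width": finger opening in mm; "grasp_force": force on a finger pad.
Only numpy, scipy, OpenCV 4.12 (cv2) and the standard library are available. Lean on these libraries where they do the work, as an engineer would, in place of code of your own. Each camera call takes 0.05 s, during which the arm holds its last target. There are 200 camera calls.

## Working session

There is one attempt and no reset: what is moved stays moved. The work goes in short steps, Python scripts to look and compute and a shell command to move; the robot and the scene stay as the last step left them, time stands still between calls to the robot, and variables do not carry over. Pictures are saved under pics/ and viewed, at most 14 in all, crops included, and the job is handed in when it is done.

```bash
mkdir -p pics
cat > h.py <<'E'
import numpy as np, cv2
from workcell import sensors, viewer, ctrl
from scipy.spatial.transform import Rotation as Ro
def shot(n, fn=None):
    d=viewer.get_image(n)
    if fn: cv2.imwrite('pics/'+fn, d['frame'])
    d['f']=200/np.tan(np.radians(d['fov_y'])/2); d['R']=np.array(d['R']); d['t']=np.array(d['t'])
    return d
def ray(d,u,v,z):
    c=-d['R'].T@d['t']; r=d['R'].T@np.array([(u-d['cx'])/d['f'],(v-d['cy'])/d['f'],1])
    return c+r*(z-c[2])/r[2]
def proj(d,X):
    p=d['R']@np.array(X,float)+d['t']; return d['f']*p[:2]/p[2]+[d['cx'],d['cy']]
E
python3 - <<'E'
from h import *
for n in('top','side','wrist'):
    d=shot(n,n+'0.png'); print(n,d['fov_y'],d['cx'],d['cy'],(-d['R'].T@d['t']).round(),d['R'].round(2).tolist())
o=sensors.get_obs();print({k:np.round(v,3).tolist() for k,v in o.items()}, ctrl.grasp_offset)
E
```

```text
top 43.99619048010716 310.8665242235292 210.43549123514202 [ 320.   80. 1162.] [[-0.08, -1.0, -0.0], [-0.97, 0.08, -0.21], [0.21, -0.01, -0.98]]
side 57.83007179963548 320.320615380674 208.91743391006972 [ 278. -773.  624.] [[0.96, -0.29, 0.01], [-0.15, -0.52, -0.84], [0.25, 0.8, -0.54]]
wrist 62.461092808602174 321.56300483443295 203.12404425553794 [ 93. 621. 384.] [[0.26, 0.96, -0.0], [0.93, -0.25, 0.27], [0.26, -0.07, -0.96]]
{'t': 0.15, 'qpos': [1.286, 0.424, 1.631, -0.0, 1.089, -0.019], 'qvel': [0.001, -0.0, -0.001, 0.0, 0.0, -0.001], 'joint_torque': [0.001, -54.499, -27.392, 0.064, 0.02, -0.0], 'ee_pos': [164.044, 602.631, 222.078], 'orientation': [-0.416, -3.114, 0.002], 'ft_force': [-0.576, -0.873, 0.552], 'moment': [-0.015, 0.006, 0.004], 'grasp_force': 0.0, 'width': 87.603} 18.700000000000003
```

View pics/top0.png

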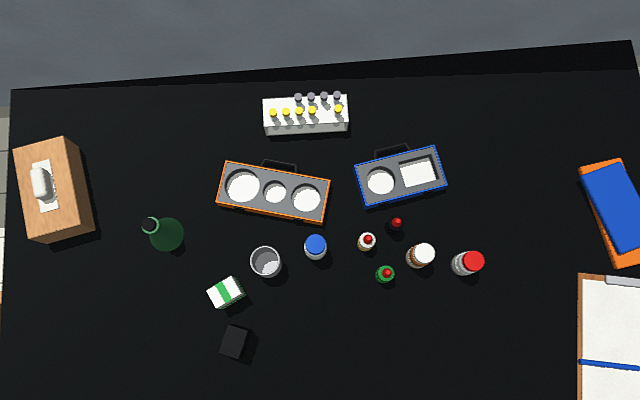

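View pics/side0.png

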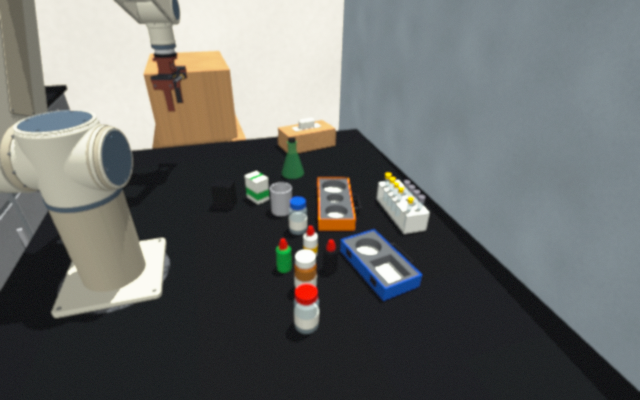

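The top view shows the blue-capped bottle at (315,246), beaker at (265,262) and carton with green stripe at (226,292), with a black look-alike carton at (235,342). Droppers: (367,242) is white with a red tip; (397,224) is black and (386,274) is green, both look-alikes. Only the first fits. The amber bottle with white cap is at (421,255) and the red-capped one at (468,262).

The orange case is at (274,191) and the blue case at (401,176).

```bash
cat > m.py <<'E'
from h import *
d=shot('top','top1.png'); im=d['frame']; hsv=cv2.cvtColor(im,cv2.COLOR_BGR2HSV)
def comp(mask,box,z,name,rect=False):
    x0,y0,x1,y1=box; m=np.zeros_like(mask); m[y0:y1,x0:x1]=mask[y0:y1,x0:x1]
    cs,_=cv2.findContours(m,cv2.RETR_EXTERNAL,cv2.CHAIN_APPROX_NONE); c=max(cs,key=cv2.contourArea)
    w=np.array([ray(d,u,v,z)[:2] for u,v in c[:,0]],np.float32)
    if rect: r=cv2.minAreaRect(w); print(name,'rect',np.round(r[0],1),np.round(r[1],1),round(r[2],1))
    (a,b),r=cv2.minEnclosingCircle(w); print(name,len(w),'circ',round(a,1),round(b,1),round(r,1),'bbox mid',((w.max(0)+w.min(0))/2).round(1))
H,S,V=cv2.split(hsv)
blue=((H>105)&(H<125)&(S>150)&(V>70)).astype('uint8'); orange=((H>5)&(H<20)&(S>180)&(V>120)).astype('uint8')
red=(((H<6)|(H>174))&(S>150)&(V>80)).astype('uint8'); white=((S<60)&(V>190)).astype('uint8'); gr=((S<60)&(V>70)).astype('uint8')
comp(blue,(300,230,335,265),98,'bcap'); comp(white,(405,238,440,262),98,'amber cap'); comp(red,(455,245,490,275),98,'redcap')
comp(red,(358,230,378,250),85,'dropper tip'); 
green=((H>45)&(H<80)&(S>80)&(V>60)).astype('uint8')
comp(cv2.morphologyEx(white|green,cv2.MORPH_CLOSE,np.ones((5,5))),(200,270,250,312),80,'carton',1); comp(green,(200,270,250,312),80,'stripe',1)
comp(gr,(245,240,287,282),80,'beaker')
comp(blue,(345,135,455,215),38,'cblue',1); comp(orange,(205,150,340,230),38,'corange',1)
for n,b in dict(o1=(222,165,262,206),o2=(262,175,290,206),o3=(289,180,325,215),b1=(362,165,398,200),b2=(397,150,440,192)).items(): comp(white,b,8,n,n=='b2')
E
python3 m.py; python3 -c "
import cv2;a=cv2.imread('pics/top1.png')[130:310,200:500];cv2.imwrite('pics/c1.png',cv2.resize(a,(800,480),interpolation=3))"
```

```text
bcap 57 circ 472.2 63.1 22.8 bbox mid [471.8  62.8]
amber cap 56 circ 433.9 -169.8 22.0 bbox mid [ 434.  -169.7]
redcap 67 circ 407.3 -272.0 23.9 bbox mid [ 407.9 -272. ]
dropper tip 22 circ 474.6 -52.9 9.5 bbox mid [474.6 -52.9]
carton rect [386.4 265.6] [53.6 67.8] 26.6
carton 94 circ 384.5 265.8 41.4 bbox mid [386.7 265.7]
stripe rect [388.3 269.8] [46.6 17.5] 28.0
stripe 48 circ 388.1 269.9 24.0 bbox mid [388.2 270. ]
beaker 88 circ 445.3 175.1 35.8 bbox mid [445.4 175.6]
cblue rect [ 624.3 -150.6] [111.1 207. ] 9.9
cblue 262 circ 624.6 -150.3 115.6 bbox mid [ 624.6 -150.5]
corange rect [613.8 148.2] [251.9 104.8] 74.1
corange 386 circ 613.2 148.8 135.7 bbox mid [594.9 148.8]
o1 83 circ 634.5 220.2 39.9 bbox mid [634.6 221.4]
o2 52 circ 613.1 145.7 25.8 bbox mid [613.  145.7]
o3 69 circ 592.7 73.0 32.3 bbox mid [592.   72.7]
b1 67 circ 618.5 -108.4 31.2 bbox mid [ 618.5 -108.4]
b2 rect [ 634.6 -200.5] [51.2 76. ] 9.6
b2 94 circ 634.5 -200.1 43.9 bbox mid [ 634.4 -200.3]
```

View pics/c1.png

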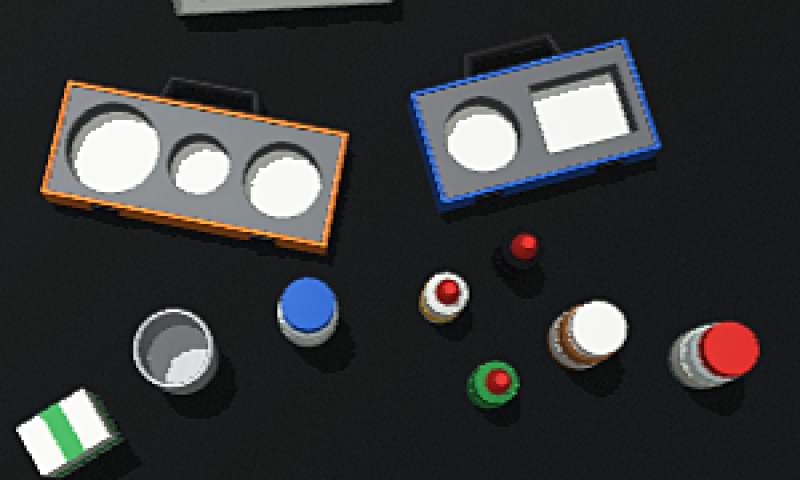

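The crop confirms it: the dropper to pick is the white one at crop (446,297), with a red tip and yellow band. The black (523,250) and green (495,384) ones stay. The amber bottle has the white cap at (600,327), and the white carton has the green stripe. I'll pick the dropper first, and the present tool yaw already matches the orange case.

```bash
python3 -m handwheel '[[-29.5,-34.5,0,0,0,0,0],[-29.5,-34.5,0,0,0,0,0],[-29.5,-34.5,0,0,0,0,0],[-29.5,-34.5,0,0,0,0,0],[-29.5,-34.5,0,0,0,0,0],[-29.5,-34.5,0,0,0,0,0],[-29.5,-34.5,0,0,0,0,0],[-29.5,-34.5,0,0,0,0,0],[-29.5,-34.5,0,0,0,0,0],[-29.5,-34.5,0,0,0,0,0]]'
python3 -m handwheel '[[-29.5,-34.5,5,0,0,0,0],[-29.5,-34.5,5,0,0,0,0],[-29.5,-34.5,5,0,0,0,0],[-29.5,-34.5,5,0,0,0,0],[-29.5,-34.5,5,0,0,0,0],[-29.5,-34.5,5,0,0,0,0],[0,0,0,0,0,0,0],[0,0,0,0,0,0,0]]'
cat >> h.py <<'E'
def where():
    o=sensors.get_obs(); return np.array(o['ee_pos']),Ro.from_rotvec(o['orientation']).as_matrix()
def go(x,y,z=None,yaw=None):
    p,R=where(); t=np.array([x,y,p[2] if z is None else z]); yd=np.arctan2(R[1,1],R[0,1])
    print('tcp',p.round(1),'tool-y deg',np.degrees(yd).round(1),'tilt',R[2,2].round(4),'shift',(R.T@(t-p)).round(1),'' if yaw is None else ('rz',round(float(yd-np.radians(yaw)),3)))
E
python3 - <<'E'
from h import *
go(474.6,-52.9); d=shot('wrist','w1.png')
for z in (0,60,88): print(proj(d,[474.6,-52.9,z]).round())
E
```

```text
t: 1.45
ee_pos: [358.6, 191.3, 222.8]
orientation: [0.416, 3.114, 0.0]
ft_force: [0.5, 0.2, -0.8]
width: 87.9
grasp_force: 0.0
t: 2.45
ee_pos: [474.0, -53.3, 192.4]
orientation: [-0.417, -3.113, -0.0]
ft_force: [-0.1, 1.1, 0.2]
width: 88.0
grasp_force: 0.0
tcp [474.  -53.3 192.4] tool-y deg 74.7 tilt -1.0 shift [-0.5  0.6 -0. ] 
[323. 181.]
[323. 195.]
[323. 203.]
```

View pics/w1.png

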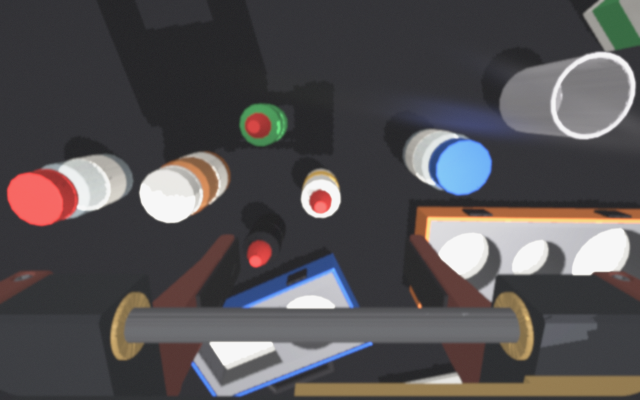

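The wrist picture shows the white dropper's tip at (320,201), 3 px from prediction. The look-alikes' tips are at (260,253) black and (258,125) green. I'll check finger clearance.

Run:
```python
from h import *
d=shot('wrist'); p,R=where()
for n,u,v,z in(('drop',320,201,85),('dropbody',321,195,60),('black',259,253,85),('green',257,125,85),('bcap',462,165,98),('amber',170,195,98),('red',41,198,98),('beaker',593,96,80)):
    X=ray(d,u,v,z); print(n,X.round(1),'tool',(R.T@(X-p))[:2].round(1))
```

```text
drop [473.2 -54.8  85. ] tool [ 0.2 -2.3]
dropbody [474.5 -54.3  60. ] tool [-1.  -1.5]
black [ 505.1 -119.5   85. ] tool [-47.5 -56.4]
green [399.6 -86.6  85. ] tool [ 62.8 -52.2]
bcap [470.8  61.   98. ] tool [ 32.8 108.9]
amber [ 433.5 -168.5   98. ] tool [   8.8 -122.4]
red [ 408.6 -269.4   98. ] tool [   6.4 -226.3]
beaker [448.1 176.2  80. ] tool [ 84.8 214.1]
```

```bash
python3 -m handwheel '[[0,-1.5,30,0,0,0,0.2],[0,0,40,0,0,0,0.2],[0,0,40,0,0,0,0.2],[0,0,30,0,0,0,0.2],[0,0,16,0,0,0,0.2],[0,0,0,0,0,0,0.2],[0,0,0,0,0,0,1],[0,0,0,0,0,0,1],[0,0,0,0,0,0,1],[0,0,0,0,0,0,1]]'; python3 -m handwheel '[[0,0,0,0,0,0,1],[0,0,0,0,0,0,1]]'
```

```text
t: 3.8
ee_pos: [474.5, -55.1, 37.1]
orientation: [0.416, 3.113, 0.0]
ft_force: [0.1, -0.9, 2.6]
width: 35.1
grasp_force: 30.0
t: 4.05
ee_pos: [474.5, -55.1, 37.1]
orientation: [0.416, 3.113, -0.0]
ft_force: [-0.1, 0.1, 5.7]
width: 35.0
grasp_force: 30.0
```

Gripped. I'll lift it and carry it over the middle pocket of the orange case, then look.

```bash
python3 -m handwheel '[[0,0,-20,0,0,0,1],[0,0,-40,0,0,0,1],[0,0,-40,0,0,0,1],[-10,20,-10,0,0,0,1],[-14,42,0,0,0,0,1],[-14,42,0,0,0,0,1],[-14,42,0,0,0,0,1],[-14,42,0,0,0,0,1],[-14.7,42,0,0,0,0,1],[0,0,0,0,0,0,1]]'; python3 -m handwheel '[[0,0,0,0,0,0,1]]'
python3 - <<'E'
from h import *
go(613,145.3); d=shot('wrist','w2.png')
C=np.array([613.8,148.2]);a=np.radians(-15.9);ay=np.array([-np.sin(a),np.cos(a)])
im=d['frame'].copy()
for y in(75,-3,-78): 
    q=C+ay*y; print(y,q.round(1),proj(d,[*q,8]).round())
    cv2.circle(im,tuple(proj(d,[*q,8]).astype(int)),3,(0,0,255),-1)
for sx in(-52.5,52.5):
    for sy in(-127,127):
        q=C+ay*sy+np.array([ay[1],-ay[0]])*sx; cv2.circle(im,tuple(proj(d,[*q,38]).astype(int)),3,(0,255,0),-1)
cv2.imwrite('pics/w2.png',im)
E
```

```text
t: 5.3
ee_pos: [613.6, 148.0, 146.3]
orientation: [0.412, 3.114, 0.001]
ft_force: [-0.5, -0.4, 0.0]
width: 35.2
grasp_force: 30.0
t: 5.42
ee_pos: [611.4, 145.3, 146.0]
orientation: [-0.415, -3.112, 0.001]
ft_force: [-0.1, -0.6, -0.6]
width: 35.3
grasp_force: 30.0
tcp [611.4 145.3 146. ] tool-y deg 74.8 tilt -1.0 shift [-1.5  0.4 -0. ] 
75 [634.3 220.3] [406. 195.]
-3 [613.  145.3] [323. 194.]
-78 [592.4  73.2] [243. 193.]
```

View pics/w2.png

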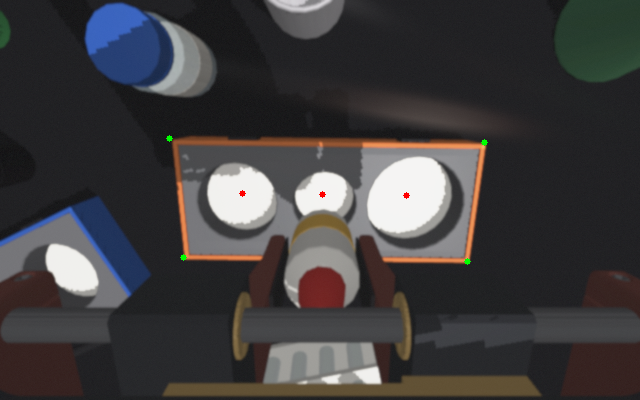

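The wrist view with overlay agrees with the case to about 2–3 mm. The middle pocket floor is at (323,195), right where it was marked. Lowering now.

```bash
python3 -m handwheel '[[-1.5,1,20,0,0,0,1],[0,0,30,0,0,0,1],[0,0,25,0,0,0,1],[0,0,12,0,0,0,1],[0,0,5,0,0,0,1],[0,0,3,0,0,0,1],[0,0,2,0,0,0,1],[0,0,1,0,0,0,1],[0,0,1,0,0,0,1],[0,0,1,0,0,0,1]]'; python3 -m handwheel '[[0,0,0,0,0,0,1]]'
```

```text
t: 6.72
ee_pos: [614.3, 146.3, 46.8]
orientation: [0.416, 3.114, 0.0]
ft_force: [0.6, -0.5, -0.8]
width: 35.0
grasp_force: 30.0
t: 6.85
ee_pos: [614.1, 146.3, 46.6]
orientation: [-0.416, -3.114, 0.0]
ft_force: [0.6, -0.8, -0.7]
width: 35.4
grasp_force: 30.0
```

```bash
python3 -m handwheel '[[0,0,1,0,0,0,1],[0,0,1,0,0,0,1],[0,0,0,0,0,0,1]]'; python3 -m handwheel '[[0,0,0,0,0,0,0.4],[0,0,0,0,0,0,0.4],[0,0,0,0,0,0,0.3]]';  python3 -m handwheel '[[0,0,-20,0,0,0,0.3],[0,0,-40,0,0,0,0.3],[0,0,-50,0,0,0,0.3],[0,0,0,0,0,0,0.3]]'
python3 - <<'E'
from h import *
go(433.7,-169.1,150)
E
```

```text
t: 7.22
ee_pos: [614.3, 146.3, 45.1]
orientation: [0.416, 3.114, 0.0]
ft_force: [-1.1, -0.5, 4.0]
width: 35.1
grasp_force: 30.0
t: 7.6
ee_pos: [614.1, 146.3, 44.5]
orientation: [-0.416, -3.114, 0.0]
ft_force: [-0.4, 0.4, 0.4]
width: 58.9
grasp_force: 0.0
t: 8.1
ee_pos: [617.3, 147.0, 160.5]
orientation: [0.415, 3.105, 0.005]
ft_force: [0.0, 0.3, -0.6]
width: 61.7
grasp_force: 0.0
tcp [617.3 147.  160.5] tool-y deg 74.8 tilt -1.0 shift [  94.2 -353.3    8.2]
```

```bash
python3 -m handwheel '[[5,-22,0,0,0,0,0.2],[12,-46,0,0,0,0,0.2],[12,-46,0,0,0,0,0.2],[12,-46,0,0,0,0,0.2],[12,-46,0,0,0,0,0.2],[12,-46,0,0,0,0,0.2],[12,-46,0,0,0,0,0.2],[11,-42,0,0,0,0,0.2],[3.4,-12,0,0,0,0,0.2],[0,0,0,0,0,0,0.2]]'; python3 -m handwheel '[[0,0,0,0,0,0,0.2]]'
python3 - <<'E'
from h import *
go(433.7,-169.1,38); d=shot('wrist','w3.png'); p,R=where()
im=d['frame']; hsv=cv2.cvtColor(im,cv2.COLOR_BGR2HSV)
print(proj(d,[433.7,-169.1,98]).round())
E
```

```text
t: 9.35
ee_pos: [432.4, -169.6, 154.1]
orientation: [-0.419, -3.112, -0.001]
ft_force: [-0.7, -0.4, 0.5]
width: 70.3
grasp_force: 0.0
t: 9.48
ee_pos: [433.7, -168.6, 154.5]
orientation: [-0.415, -3.114, -0.0]
ft_force: [0.1, 0.4, 0.6]
width: 70.3
grasp_force: 0.0
tcp [ 433.7 -168.6  154.5] tool-y deg 74.8 tilt -1.0 shift [ -0.2  -0.5 116.5] 
[322. 221.]
```

View pics/w3.png

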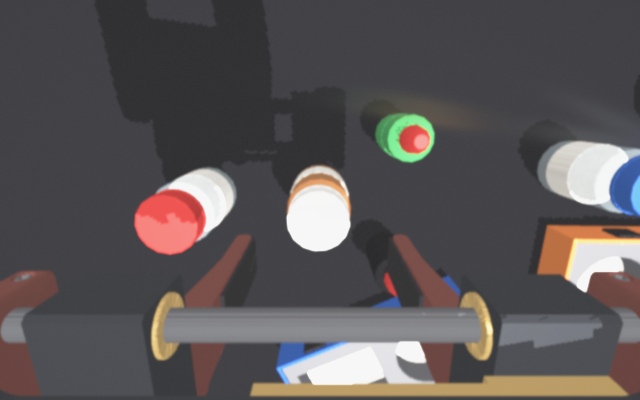

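The amber bottle's white cap is at (319,217), within about 2 mm of prediction. The red bottle at (170,220) and the look-alikes are clear of the fingers, so I'm descending.

```bash
python3 -m handwheel '[[0,-1,20,0,0,0,0.2],[0,0,35,0,0,0,0.2],[0,0,35,0,0,0,0.2],[0,0,18,0,0,0,0.2],[0,0,8,0,0,0,0.2],[0,0,0,0,0,0,0.2],[0,0,0,0,0,0,1],[0,0,0,0,0,0,1],[0,0,0,0,0,0,1],[0,0,0,0,0,0,1]]'; python3 -m handwheel '[[0,0,-20,0,0,0,1],[0,0,-40,0,0,0,1],[0,0,-40,0,0,0,1],[0,0,-10,0,0,0,1],[0,0,0,0,0,0,1]]'
python3 - <<'E'
from h import *
go(592.8,74.5,148)
E
```

```text
t: 10.78
ee_pos: [433.7, -170.5, 39.3]
orientation: [0.416, 3.113, -0.0]
ft_force: [-0.1, 1.1, 6.7]
width: 49.5
grasp_force: 30.0
t: 11.4
ee_pos: [433.3, -170.4, 148.8]
orientation: [0.416, 3.113, -0.0]
ft_force: [-0.4, 0.7, -2.0]
width: 49.1
grasp_force: 30.0
tcp [ 433.3 -170.4  148.8] tool-y deg 74.8 tilt -1.0 shift [-89.6 278.2   0.8]
```

```bash
python3 -m handwheel '[[-4,14,0,0,0,0,1],[-13,40.5,0,0,0,0,1],[-13,40.5,0,0,0,0,1],[-13,40.5,0,0,0,0,1],[-13,40.5,0,0,0,0,1],[-13,40.5,0,0,0,0,1],[-13,40.5,0,0,0,0,1],[-7.6,21,0,0,0,0,1],[0,0,0,0,0,0,1],[0,0,0,0,0,0,1]]'
python3 - <<'E'
from h import *
go(592.8,74.5,47); d=shot('wrist','w4.png')
im=d['frame']; p=proj(d,[592.8,74.5,8]).astype(int); cv2.circle(im,tuple(p),3,(0,0,255),-1); print(p)
cv2.imwrite('pics/w4.png',im)
E
```

```text
t: 12.65
ee_pos: [591.6, 73.8, 147.9]
orientation: [-0.416, -3.112, 0.001]
ft_force: [0.5, -0.2, -1.2]
width: 49.6
grasp_force: 30.0
tcp [591.6  73.8 147.9] tool-y deg 74.8 tilt -1.0 shift [ -1.1   1.1 100.9] 
[323 193]
```

View pics/w4.png

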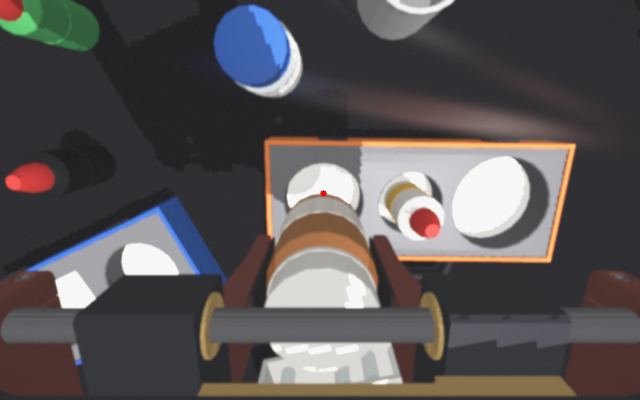

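The dropper stands in its pocket at (405,200). The amber pocket's floor spans columns 287–360 and is centred on the mark at (323,193). Lowering the amber bottle.

```bash
python3 -m handwheel '[[-1,0.5,20,0,0,0,1],[0,0,30,0,0,0,1],[0,0,25,0,0,0,1],[0,0,12,0,0,0,1],[0,0,5,0,0,0,1],[0,0,3,0,0,0,1],[0,0,2,0,0,0,1],[0,0,1,0,0,0,1],[0,0,1,0,0,0,1],[0,0,0,0,0,0,1]]'; python3 -m handwheel '[[0,0,1,0,0,0,1],[0,0,0.6,0,0,0,1],[0,0,0,0,0,0,1]]'
```

```text
t: 13.95
ee_pos: [593.9, 74.7, 49.8]
orientation: [0.416, 3.114, 0.0]
ft_force: [0.1, -0.4, -1.3]
width: 49.2
grasp_force: 30.0
t: 14.32
ee_pos: [593.8, 74.6, 48.0]
orientation: [-0.416, -3.114, 0.0]
ft_force: [0.1, 0.5, -0.7]
width: 49.2
grasp_force: 30.0
```

```bash
python3 -m handwheel '[[0,0,1,0,0,0,1],[0,0,0,0,0,0,1]]'; python3 -m handwheel '[[0,0,0,0,0,0,0.32],[0,0,0,0,0,0,0.32],[0,0,0,0,0,0,0.32]]';  python3 -m handwheel '[[0,0,-20,0,0,0,0.3],[0,0,-40,0,0,0,0.3],[0,0,-50,0,0,0,0.2],[0,0,0,0,0,0,0.2],[0,0,0,0,0,0,0]]'
python3 - <<'E'
from h import *
go(446.7,175.7,160)
E
```

```text
t: 14.58
ee_pos: [593.9, 74.6, 47.4]
orientation: [0.416, 3.114, 0.0]
ft_force: [-1.4, 0.4, 4.3]
width: 49.0
grasp_force: 30.0
t: 14.95
ee_pos: [593.9, 74.6, 47.0]
orientation: [0.416, 3.114, 0.0]
ft_force: [-0.3, 0.2, 0.0]
width: 59.6
grasp_force: 0.0
t: 15.58
ee_pos: [593.7, 74.6, 157.8]
orientation: [0.416, 3.113, 0.0]
ft_force: [0.2, 0.8, -1.3]
width: 76.8
grasp_force: 0.0
tcp [593.7  74.6 157.8] tool-y deg 74.8 tilt -1.0 shift [168.4  58.9  -2.3]
```

```bash
python3 -m handwheel '[[20,7,0,0,0,0,0],[33,11.5,0,0,0,0,0],[33,11.5,0,0,0,0,0],[33,11.5,0,0,0,0,0],[33,11.5,0,0,0,0,0],[16.4,6,0,0,0,0,0],[0,0,0,0,0,0,0],[0,0,0,0,0,0,0]]'
python3 - <<'E'
from h import *
go(446.7,175.7,36); d=shot('wrist','w5.png')
im=d['frame']
for z in(0,80): 
  for x,y in((446.7,175.7),(446.7+33,175.7),(446.7-33,175.7),(446.7,175.7+33),(446.7,175.7-33)): cv2.circle(im,tuple(proj(d,[x,y,z]).astype(int)),2,(0,0,255) if z else (0,255,0),-1)
cv2.imwrite('pics/w5.png',im)
E
```

```text
t: 16.58
ee_pos: [447.5, 175.7, 157.0]
orientation: [0.416, 3.113, 0.0]
ft_force: [0.2, 0.6, -0.0]
width: 87.8
grasp_force: 0.0
tcp [447.5 175.7 157. ] tool-y deg 74.8 tilt -1.0 shift [  0.9  -0.2 121. ]
```

View pics/w5.png

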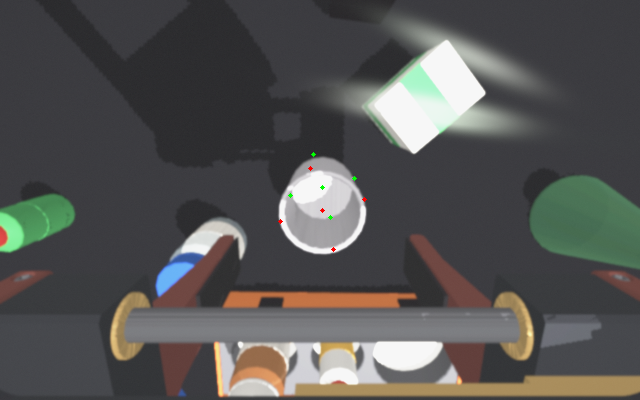

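The beaker's rim spans columns 278–367 and is centred at (322,211), on the predicted mark, so I'm descending.

```bash
python3 -m handwheel '[[0.5,0,20,0,0,0,0],[0,0,35,0,0,0,0],[0,0,35,0,0,0,0],[0,0,20,0,0,0,0],[0,0,9,0,0,0,0],[0,0,0,0,0,0,0],[0,0,0,0,0,0,1],[0,0,0,0,0,0,1],[0,0,0,0,0,0,1],[0,0,0,0,0,0,1]]'; python3 -m handwheel '[[0,0,-20,0,0,0,1],[0,0,-40,0,0,0,1],[0,0,-40,0,0,0,1],[0,0,-10,0,0,0,1],[0,0,0,0,0,0,1]]'
python3 - <<'E'
from h import *
go(634.4,221.2,148)
E
```

```text
t: 17.88
ee_pos: [446.8, 176.1, 38.7]
orientation: [0.416, 3.113, 0.001]
ft_force: [-0.7, 0.2, 6.5]
width: 64.5
grasp_force: 30.0
t: 18.5
ee_pos: [446.3, 175.9, 148.1]
orientation: [0.416, 3.113, 0.001]
ft_force: [0.3, -1.1, -1.2]
width: 64.9
grasp_force: 30.0
tcp [446.3 175.9 148.1] tool-y deg 74.8 tilt -1.0 shift [-169.6   93.1    0.2]
```

```bash
python3 -m handwheel '[[-14,8,0,0,0,0,1],[-35,19,0,0,0,0,1],[-35,19,0,0,0,0,1],[-35,19,0,0,0,0,1],[-35,19,0,0,0,0,1],[-15.6,9,0,0,0,0,1],[0,0,0,0,0,0,1],[0,0,0,0,0,0,1]]'
python3 - <<'E'
from h import *
go(634.4,221.2,46.7); d=shot('wrist','w6.png')
im=d['frame']; p=proj(d,[634.4,221.2,8]).astype(int); cv2.circle(im,tuple(p),3,(0,0,255),-1); print(p)
cv2.imwrite('pics/w6.png',im)
E
```

```text
t: 19.5
ee_pos: [633.3, 220.7, 146.4]
orientation: [-0.416, -3.111, 0.002]
ft_force: [-1.2, -0.7, -1.4]
width: 64.7
grasp_force: 30.0
tcp [633.3 220.7 146.4] tool-y deg 74.8 tilt -1.0 shift [-1.1  0.9 99.7] 
[323 193]
```

View pics/w6.png

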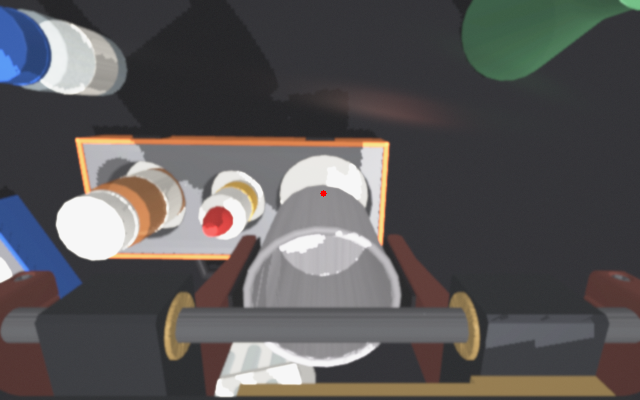

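The amber bottle and dropper stand upright in their pockets. The beaker pocket spans columns 281–368, so its centre is the mark at (323,193). Lowering the beaker.

```bash
python3 -m handwheel '[[-1,0.5,20,0,0,0,1],[0,0,30,0,0,0,1],[0,0,25,0,0,0,1],[0,0,12,0,0,0,1],[0,0,5,0,0,0,1],[0,0,3,0,0,0,1],[0,0,2,0,0,0,1],[0,0,1,0,0,0,1],[0,0,1,0,0,0,1],[0,0,0,0,0,0,1]]'; python3 -m handwheel '[[0,0,0.7,0,0,0,1],[0,0,0,0,0,0,1]]'
```

```text
t: 20.8
ee_pos: [635.6, 221.4, 49.2]
orientation: [0.416, 3.114, 0.0]
ft_force: [0.1, -0.2, -1.4]
width: 64.7
grasp_force: 30.0
t: 21.05
ee_pos: [635.5, 221.3, 48.3]
orientation: [-0.416, -3.114, 0.0]
ft_force: [-0.4, 0.7, -1.3]
width: 64.4
grasp_force: 30.0
```

```bash
python3 -m handwheel '[[0,0,1,0,0,0,1],[0,0,0.7,0,0,0,1],[0,0,0,0,0,0,1]]'; python3 -m handwheel '[[0,0,0,0,0,0,0.12],[0,0,0,0,0,0,0.12],[0,0,0,0,0,0,0.12],[0,0,0,0,0,0,0.12]]';  python3 -m handwheel '[[0,0,-20,0,0,0,0.12],[0,0,-40,0,0,0,0.12],[0,0,-50,0,0,0,0.12],[0,0,0,0,0,0,0.12],[0,0,0,0,0,0,0.2]]'
python3 - <<'E'
from h import *
go(471.3,62,160)
E
```

```text
t: 21.42
ee_pos: [635.5, 221.3, 46.8]
orientation: [-0.416, -3.114, 0.0]
ft_force: [-1.6, 1.2, 2.2]
width: 64.9
grasp_force: 30.0
t: 21.92
ee_pos: [635.6, 221.3, 46.7]
orientation: [0.416, 3.114, 0.0]
ft_force: [0.7, -1.4, -0.7]
width: 77.2
grasp_force: 0.0
t: 22.55
ee_pos: [635.4, 221.3, 157.4]
orientation: [0.416, 3.113, 0.0]
ft_force: [-0.3, 0.2, -0.6]
width: 71.7
grasp_force: 0.0
tcp [635.4 221.3 157.4] tool-y deg 74.8 tilt -1.0 shift [ 116.5 -196.8   -2.7]
```

```bash
python3 -m handwheel '[[12,-20,0,0,0,0,0.2],[23,-39,0,0,0,0,0.2],[23,-39,0,0,0,0,0.2],[23,-39,0,0,0,0,0.2],[23,-39,0,0,0,0,0.2],[12.5,-20.8,0,0,0,0,0.2],[0,0,0,0,0,0,0.2],[0,0,0,0,0,0,0.2]]'
python3 - <<'E'
from h import *
go(471.3,62,38); d=shot('wrist','w7.png'); im=d['frame']; h=cv2.cvtColor(im,cv2.COLOR_BGR2HSV)
m=((h[...,0]>100)&(h[...,0]<125)&(h[...,1]>120)&(h[...,2]>80)).astype('uint8'); m[:, :250]=0; m[:,400:]=0; m[280:]=0
cs,_=cv2.findContours(m,0,1); c=max(cs,key=cv2.contourArea); e=cv2.minEnclosingCircle(c); print(e, ray(d,*e[0],98).round(1), proj(d,[471.3,62,98]).round())
E
```

```text
t: 23.55
ee_pos: [472.0, 62.4, 156.4]
orientation: [-0.417, -3.114, -0.0]
ft_force: [0.3, 0.1, -0.3]
width: 70.2
grasp_force: 0.0
tcp [472.   62.4 156.4] tool-y deg 74.8 tilt -1.0 shift [  0.6  -0.5 118.4] 
((321.7203369140625, 218.9067840576172), 32.19261932373047) [471.4  61.9  98. ] [322. 219.]
```

```bash
python3 -m handwheel '[[0.5,-0.5,20,0,0,0,0.2],[0,0,35,0,0,0,0.2],[0,0,35,0,0,0,0.2],[0,0,18,0,0,0,0.2],[0,0,9,0,0,0,0.2],[0,0,0,0,0,0,0.2],[0,0,0,0,0,0,1],[0,0,0,0,0,0,1],[0,0,0,0,0,0,1],[0,0,0,0,0,0,1]]'; python3 -m handwheel '[[0,0,-20,0,0,0,1],[0,0,-40,0,0,0,1],[0,0,-40,0,0,0,1],[0,0,-10,0,0,0,1],[0,0,0,0,0,0,1]]'
python3 - <<'E'
from h import *
go(618.5,-108.7,148)
E
```

```text
t: 24.85
ee_pos: [471.4, 61.8, 40.3]
orientation: [0.416, 3.113, 0.001]
ft_force: [-0.3, 0.8, 6.4]
width: 49.1
grasp_force: 30.0
t: 25.48
ee_pos: [470.8, 61.6, 149.7]
orientation: [0.416, 3.113, 0.0]
ft_force: [-0.3, 0.5, -0.9]
width: 49.5
grasp_force: 30.0
tcp [470.8  61.6 149.7] tool-y deg 74.8 tilt -1.0 shift [-187.3 -125.5    1.8]
```

```bash
python3 -m handwheel '[[-18,-12,0,0,0,0,1],[-37,-25,0,0,0,0,1],[-37,-25,0,0,0,0,1],[-37,-25,0,0,0,0,1],[-37,-25,0,0,0,0,1],[-21.3,-13.5,0,0,0,0,1],[0,0,0,0,0,0,1],[0,0,0,0,0,0,1]]'
python3 - <<'E'
from h import *
go(618.5,-108.7,48.3); d=shot('wrist','w8.png')
im=d['frame']; p=proj(d,[618.5,-108.7,8]).astype(int); cv2.circle(im,tuple(p),3,(0,0,255),-1); print(p)
a=np.radians(9.9);C=np.array([626.8,-156.])
for sx in(-52.5,52.5):
    for sy in(-100,100):
        q=C+[sx*np.cos(a)-sy*np.sin(a),sx*np.sin(a)+sy*np.cos(a)]; cv2.circle(im,tuple(proj(d,[*q,38]).astype(int)),3,(0,255,0),-1)
q=C+45*np.array([np.sin(a),-np.cos(a)]);print(q);cv2.circle(im,tuple(proj(d,[*q,8]).astype(int)),3,(0,0,255),-1)
cv2.imwrite('pics/w8.png',im)
E
```

```text
t: 26.48
ee_pos: [617.4, -108.7, 148.1]
orientation: [-0.417, -3.111, -0.0]
ft_force: [-1.0, 0.6, -0.7]
width: 49.4
grasp_force: 30.0
tcp [ 617.4 -108.7  148.1] tool-y deg 74.7 tilt -1.0 shift [-1.4  0.3 99.8] 
[322 193]
[ 634.53680951 -200.32991968]
```

View pics/w8.png

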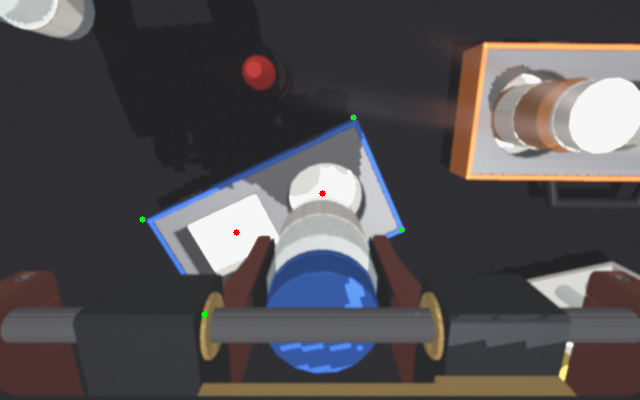

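The pocket's white floor spans columns 288–362, centred near (325,194), and the rim corners sit 2–4 px right and down of the marks. I'll correct by about 1.5 mm and lower.

```bash
python3 -m handwheel '[[-2,1.8,20,0,0,0,1],[0,0,30,0,0,0,1],[0,0,25,0,0,0,1],[0,0,12,0,0,0,1],[0,0,5,0,0,0,1],[0,0,3,0,0,0,1],[0,0,2,0,0,0,1],[0,0,1,0,0,0,1],[0,0,1,0,0,0,1],[0,0,0,0,0,0,1]]'; python3 -m handwheel '[[0,0,0.7,0,0,0,1],[0,0,0,0,0,0,1]]'
```

```text
t: 27.78
ee_pos: [621.0, -107.4, 50.8]
orientation: [0.416, 3.114, -0.0]
ft_force: [0.6, -0.4, -1.9]
width: 49.5
grasp_force: 30.0
t: 28.02
ee_pos: [620.9, -107.4, 49.9]
orientation: [-0.416, -3.114, 0.0]
ft_force: [0.3, -1.1, -1.8]
width: 49.2
grasp_force: 30.0
```

```bash
python3 -m handwheel '[[0,0,1,0,0,0,1],[0,0,0.7,0,0,0,1],[0,0,0,0,0,0,1]]'; python3 -m handwheel '[[0,0,0,0,0,0,0.3],[0,0,0,0,0,0,0.3],[0,0,0,0,0,0,0.3]]';  python3 -m handwheel '[[0,0,-20,0,0,0,0.3],[0,0,-40,0,0,0,0.3],[0,0,-50,0,0,0,0.2],[0,0,0,0,0,0,0.1],[0,0,0,0,0,0,0]]'
python3 - <<'E'
from h import *
go(386.7,266.5,160,28); print(sensors.get_obs()['qpos'])
E
```

```text
t: 28.4
ee_pos: [621.0, -107.4, 48.4]
orientation: [-0.416, -3.114, -0.0]
ft_force: [-1.4, 0.4, 1.2]
width: 49.5
grasp_force: 30.0
t: 28.78
ee_pos: [621.0, -107.4, 48.3]
orientation: [0.416, 3.114, -0.0]
ft_force: [0.6, 0.8, -0.3]
width: 61.5
grasp_force: 0.0
t: 29.4
ee_pos: [620.9, -107.4, 159.0]
orientation: [0.416, 3.113, -0.0]
ft_force: [-0.5, 0.1, -0.8]
width: 85.3
grasp_force: 0.0
tcp [ 620.9 -107.4  159. ] tool-y deg 74.8 tilt -1.0 shift [324.2 299.3  -1.2] ('rz', 0.816)
[-1.90166322e-01  5.04582518e-01  1.66312499e+00  8.61343528e-07
  9.73063456e-01 -1.49515974e+00]
```

```bash
python3 -m handwheel '[[18,16.6,0,0,0,0,0],[36,33.2,0,0,0,0,0],[36,33.2,0,0,0,0,0],[36,33.2,0,0,0,0,0],[36,33.2,0,0,0,0,0],[36,33.2,0,0,0,0,0],[36,33.2,0,0,0,0,0],[36,33.2,0,0,0,0,0],[36,33.2,0,0,0,0,0],[18,16.9,0,0,0,0,0]]'; python3 -m handwheel '[[0,0,0,0,0,0.16,0],[0,0,0,0,0,0.16,0],[0,0,0,0,0,0.16,0],[0,0,0,0,0,0.16,0],[0,0,0,0,0,0.16,0],[0,0,0,0,0,0.016,0],[0,0,0,0,0,0,0],[0,0,0,0,0,0,0]]'
python3 - <<'E'
from h import *
go(386.7,266.5,40,28); d=shot('wrist','w9.png')
im=d['frame']; a=np.radians(28)
for z,c in((0,(255,0,0)),(80,(0,0,255))):
  for sx in(-22.5,22.5):
    for sy in(-31,31):
        q=np.array([386.7,266.5])+[sx*np.cos(a)-sy*np.sin(a),sx*np.sin(a)+sy*np.cos(a)]; cv2.circle(im,tuple(proj(d,[*q,z]).astype(int)),3,c,-1)
cv2.imwrite('pics/w9.png',im)
E
```

```text
t: 30.65
ee_pos: [384.7, 267.3, 157.2]
orientation: [-0.413, -3.112, 0.003]
ft_force: [0.1, 0.3, 1.0]
width: 87.9
grasp_force: 0.0
t: 31.65
ee_pos: [386.8, 266.2, 158.0]
orientation: [-1.615, -2.694, 0.001]
ft_force: [0.0, 0.0, 0.2]
width: 88.0
grasp_force: 0.0
tcp [386.8 266.2 158. ] tool-y deg 28.1 tilt -1.0 shift [  0.3   0.2 118. ] ('rz', 0.002)
```

View pics/w9.png

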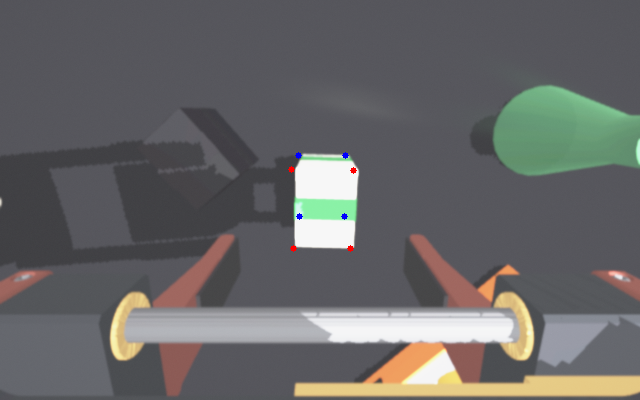

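The carton's top runs from (295,168) to (355,249), centred about 3 px (2 mm) right of the marks. The black look-alike's top face is near (190,155), so I'll check how close its nearest corner comes to the left finger.

```bash
python3 - <<'E'
from h import *
d=shot('wrist'); p,R=where()
for u,v,z in((145,145,80),(182,108,80),(238,170,80),(195,205,80),(258,160,0),(325,208,80)):
    X=ray(d,u,v,z); print((u,v,z),X.round(),'tool',(R.T@(X-p))[:2].round(1))
E
python3 -c "
import cv2,numpy as np;a=cv2.imread('pics/w9.png')[90:270,120:400];a=np.clip(a.astype(float)*2.2,0,255).astype('uint8');cv2.imwrite('pics/c9.png',cv2.resize(a,(784,504),interpolation=3))"
```

```text
(145, 145, 80) [251. 250.  80.] tool [  49.4 -127.6]
(182, 108, 80) [265. 286.  80.] tool [ 74.9 -98. ]
(238, 170, 80) [318. 265.  80.] tool [ 31.2 -61.9]
(195, 205, 80) [300. 225.  80.] tool [  4.5 -96.2]
(258, 160, 0) [319. 261.   0.] tool [ 27.  -62.2]
(325, 208, 80) [388. 269.  80.] tool [2.1 2.1]
```

View pics/c9.png

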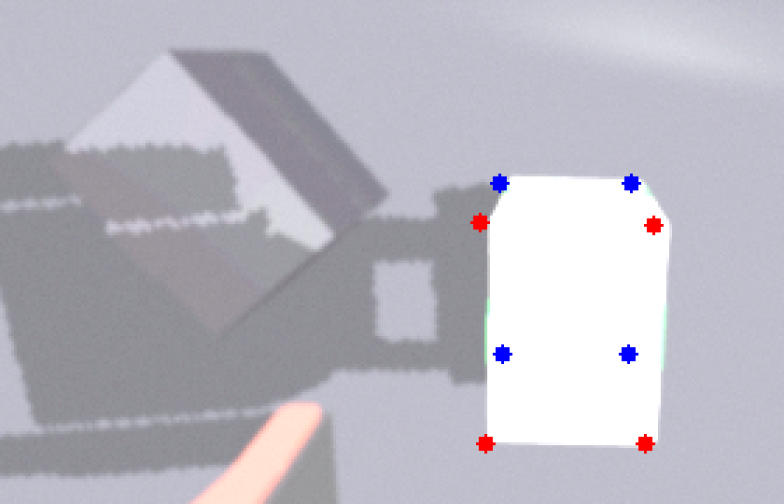

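The black box's nearest corner is at tool (30,-62), well to the side of the finger's ±10 mm track, so it's clear. Picking up the carton.

```bash
python3 -m handwheel '[[1,2,20,0,0,0,0.15],[0,0,35,0,0,0,0.15],[0,0,35,0,0,0,0.15],[0,0,18,0,0,0,0.15],[0,0,9,0,0,0,0.15],[0,0,0,0,0,0,0.15],[0,0,0,0,0,0,1],[0,0,0,0,0,0,1],[0,0,0,0,0,0,1],[0,0,0,0,0,0,1]]'; python3 -m handwheel '[[0,0,-20,0,0,0,1],[0,0,-40,0,0,0,1],[0,0,-40,0,0,0,1],[0,0,-30,0,0,0,1],[0,0,0,0,0,0,1]]'
python3 - <<'E'
from h import *
go(635.5,-199.5,168,9.9)
E
```

```text
t: 33.0
ee_pos: [388.5, 268.3, 41.7]
orientation: [1.617, 2.693, 0.001]
ft_force: [-0.3, 0.5, 3.2]
width: 45.3
grasp_force: 29.8
t: 33.62
ee_pos: [389.4, 268.9, 173.2]
orientation: [1.617, 2.691, 0.007]
ft_force: [-0.7, 0.6, -1.1]
width: 44.9
grasp_force: 29.8
tcp [389.4 268.9 173.2] tool-y deg 28.0 tilt -1.0 shift [-529.1   -2.8    5. ] ('rz', 0.316)
```

```bash
python3 -m handwheel '[[-22,0,0,0,0,0,1],[-45,0,0,0,0,0,1],[-48,0,0,0,0,0,1],[-48,0,0,0,0,0,1],[-48,0,0,0,0,0,1],[-48,0,0,0,0,0,1],[-48,0,0,0,0,0,1],[-48,0,0,0,0,0,1],[-48,0,0,0,0,0,1],[-48,-2,0,0,0,0,1]]'; python3 -m handwheel '[[-48,0,0,0,0,0,1],[-28,0,0,0,0,0,1],[0,0,0,0,0,0.1,1],[0,0,0,0,0,0.12,1],[0,0,0,0,0,0.096,1],[0,0,0,0,0,0,1],[0,0,0,0,0,0,1]]'
python3 - <<'E'
from h import *
go(635.5,-199.5,49.7,9.9); d=shot('wrist','w10.png')
im=d['frame']; a=np.radians(9.9); C=np.array([635.5,-199.5])
print(proj(d,[*C,8]))
for sx in(-32,32):
    for sy in(-41,41):
        q=C+[sx*np.cos(a)-sy*np.sin(a),sx*np.sin(a)+sy*np.cos(a)]; cv2.circle(im,tuple(proj(d,[*q,8]).astype(int)),2,(0,0,255),-1); cv2.circle(im,tuple(proj(d,[*q,37]).astype(int)),2,(0,255,0),-1)
cv2.imwrite('pics/w10.png',im)
E
```

```text
t: 34.88
ee_pos: [598.0, -132.2, 169.1]
orientation: [-1.616, -2.691, 0.001]
ft_force: [-0.6, -0.3, -0.5]
width: 45.2
grasp_force: 29.8
t: 35.75
ee_pos: [633.5, -197.9, 170.1]
orientation: [-2.018, -2.406, 0.001]
ft_force: [0.3, -0.7, -0.8]
width: 45.2
grasp_force: 29.8
tcp [ 633.5 -197.9  170.1] tool-y deg 10.0 tilt -1.0 shift [ -2.1   1.9 120.4] ('rz', 0.002)
[323.6006673  188.28622009]
```

View pics/w10.png

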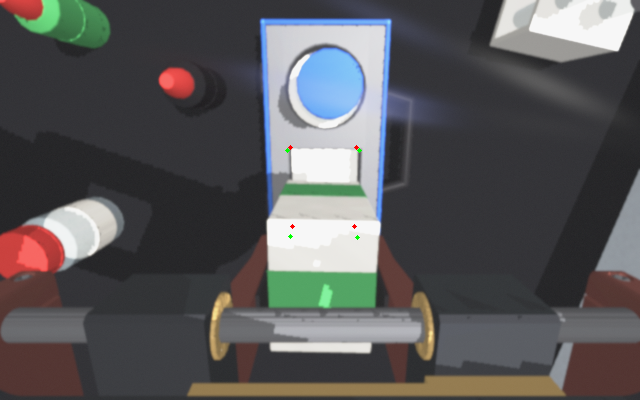

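The blue bottle stands in its pocket. The rectangular pocket's floor, columns 291–358 with its far edge at row 148, matches the marks within 1 px. Lowering the carton.

```bash
python3 -m handwheel '[[-2,1.5,20,0,0,0,1],[0,0,35,0,0,0,1],[0,0,35,0,0,0,1],[0,0,16,0,0,0,1],[0,0,6,0,0,0,1],[0,0,3,0,0,0,1],[0,0,2,0,0,0,1],[0,0,1,0,0,0,1],[0,0,0,0,0,0,1],[0,0,0,0,0,0,1]]'
```

```text
t: 37.05
ee_pos: [636.0, -199.8, 53.6]
orientation: [2.021, 2.405, 0.0]
ft_force: [-0.3, 0.2, -1.8]
width: 45.0
grasp_force: 29.8
```

```bash
python3 -m handwheel '[[0,0,1.5,0,0,0,1],[0,0,1,0,0,0,1],[0,0,1,0,0,0,1],[0,0,0.7,0,0,0,1],[0,0,0,0,0,0,1]]'; python3 -m handwheel '[[0,0,0,0,0,0,0.3],[0,0,0,0,0,0,0.3],[0,0,0,0,0,0,0.3]]';  python3 -m handwheel '[[0,0,-20,0,0,0,0.3],[0,0,-40,0,0,0,0.3],[0,0,-50,0,0,0,0.3],[0,0,-40,0,0,0,0],[40,0,-20,0,0,0,0],[50,0,-20,0,0,0,0],[50,0,0,0,0,0,0],[50,0,0,0,0,0,0],[0,0,0,0,0,0,0],[0,0,0,0,0,0,0]]'
python3 -c "
from h import *
d=shot('top','top9.png');a=d['frame'][130:310,200:500];cv2.imwrite('pics/c10.png',cv2.resize(a,(800,480),interpolation=3))"
```

```text
t: 37.67
ee_pos: [635.8, -199.7, 49.7]
orientation: [-2.021, -2.405, 0.0]
ft_force: [-2.1, 0.5, 4.8]
width: 45.7
grasp_force: 29.8
t: 38.05
ee_pos: [635.8, -199.7, 48.9]
orientation: [-2.021, -2.405, 0.0]
ft_force: [0.9, 0.5, 0.1]
width: 61.6
grasp_force: 0.0
t: 39.3
ee_pos: [603.5, -12.8, 240.2]
orientation: [2.02, 2.405, 0.001]
ft_force: [0.0, -0.2, -0.0]
width: 87.7
grasp_force: 0.0
```

View pics/c10.png

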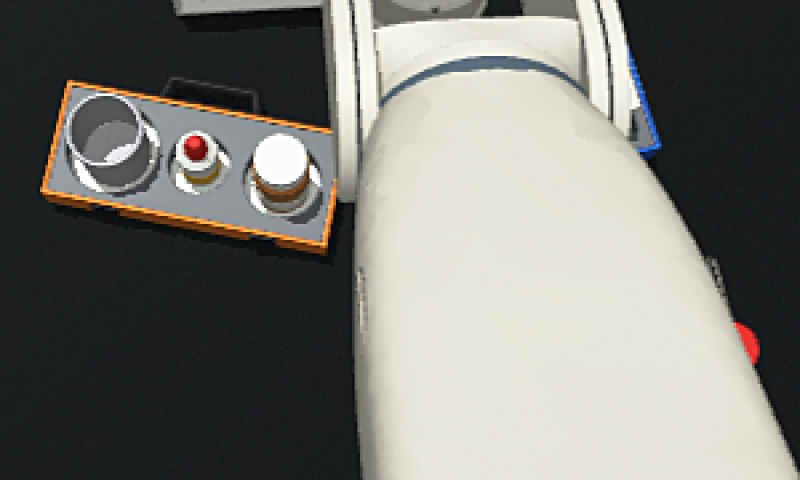

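The orange kit is complete: the beaker, dropper and amber bottle stand upright in their pockets. The arm hides the blue case, so I'll move aside and check it with numbers.

```bash
python3 -m handwheel '[[30,0,0,0,0,0,0],[50,0,0,0,0,0,0],[50,0,0,0,0,0,0],[50,0,0,0,0,0,0],[50,0,0,0,0,0,0],[50,0,0,0,0,0,0],[20,0,0,0,0,0,0],[0,0,0,0,0,0,0],[0,0,0,0,0,0,0]]'
python3 - <<'E'
from h import *
d=shot('top','top10.png'); im=d['frame']; h=cv2.cvtColor(im,cv2.COLOR_BGR2HSV); H,S,V=cv2.split(h)
def f(m,box,z,n):
    x0,y0,x1,y1=box; k=np.zeros(m.shape,'uint8'); k[y0:y1,x0:x1]=m[y0:y1,x0:x1]
    c=max(cv2.findContours(k,0,1)[0],key=cv2.contourArea); w=np.array([ray(d,u,v,z)[:2] for u,v in c[:,0]],np.float32); r=cv2.minAreaRect(w)
    a=np.radians(9.9); e=np.array(r[0])-[627.3,-155]; print(n,np.round(r[0],1),np.round(r[1],1),round(r[2],1),'case xy',[round(float(e@[np.cos(a),np.sin(a)]),1),round(float(e@[-np.sin(a),np.cos(a)]),1)])
print(proj(d,[619,-107.5,106]),proj(d,[635.5,-199.5,88]))
f((H>105)&(H<125)&(S>150)&(V>70),(370,155,396,190),106,'cap'); f((H>45)&(H<80)&(S>80)&(V>60),(395,140,445,200),88,'stripe')
f(((H<6)|(H>174))&(S>150)&(V>80),(455,245,490,275),98,'redcap')
E
```

```text
t: 40.48
ee_pos: [552.0, 281.2, 238.9]
orientation: [2.023, 2.403, -0.001]
ft_force: [0.5, -0.0, -0.2]
width: 87.6
grasp_force: 0.0
[385.95752088 171.22348998] [424.41674052 163.13748034]
cap [ 619.4 -105.2] [41.5 46.7] 57.8 case xy [0.8, 50.4]
stripe [ 635.1 -198.3] [47.  16.7] 8.7 case xy [0.3, -44.0]
redcap [ 407.2 -272.4] [43.  45.3] 18.7 case xy [-237.0, -77.8]
```

Everything is within a few millimetres of its pocket centre, and the red-capped bottle hasn't moved. Handing in.

```bash
python3 -c "
from workcell import ctrl
print(ctrl.close_job())"
```

```text
the job is handed in; nothing more can be done
None
```

Both kits are made up and the job is handed in at about 40 s; all five items were in their pockets in the last checks and the red-capped bottle hadn't moved, but I did not re-measure the flask or rack, and the hand-in returned no verdict.

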